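# Tuck the pots that fit under the buffet riser, stand the rest on top

### The job

Put away the three small lidded nut pots standing in front of the brass buffet riser: slide each pot that fits in under the riser's front rail, so that at least three quarters of it is under the shelf, and stand any pot too tall to pass under on top of the riser's clear shelf. Keep the pots upright, do not shove the riser out of place, and leave the espresso cup among the pots and the ramekin on the shelf where they are.

Things in the scene. Friction and masses are not known exactly. Their poses are not given: they have to be found in the camera images.
- riser: free-standing display riser, 3 kg, not fixed: 12 mm brass bar frame, clear acrylic shelf flush in its top. 160 mm deep (x), 440 wide (y), 88 high. Underneath: 76 mm free height everywhere, 416 mm clear between the corner posts, open to the front. Origin: centre of its footprint, on the counter; x points away from the robot, y along its width, z up; the open front faces the robot (-x)
- riser_front (a point): middle of the lower front edge of the riser's front rail, 76 mm above the counter, at x = -80 mm in the riser's frame; the rail is 12 mm deep and 12 mm high (76 to 88 mm) and runs the riser's full width
- pot_a: one of three look-alike straight round glass pots of nut mix with flat wooden lid, 60 mm in diameter all the way up, 0.15 to 0.35 kg. Each pot is 70 or 82 mm tall, unmarked: find out which by trying it under the riser, or by eye; at least one is 82 mm. Origin: centre of its underside, z up; yaw means nothing
- pot_b: one of three look-alike straight round glass pots of nut mix with flat wooden lid, 60 mm in diameter all the way up, 0.15 to 0.35 kg. Each pot is 70 or 82 mm tall, unmarked: find out which by trying it under the riser, or by eye; at least one is 82 mm. Origin: centre of its underside, z up; yaw means nothing
- pot_c: one of three look-alike straight round glass pots of nut mix with flat wooden lid, 60 mm in diameter all the way up, 0.15 to 0.35 kg. Each pot is 70 or 82 mm tall, unmarked: find out which by trying it under the riser, or by eye; at least one is 82 mm. Origin: centre of its underside, z up; yaw means nothing
- cup: white espresso cup without handle, 62 mm across the rim, 56 mm tall, standing in the same row as the pots, about 105 mm from its neighbours centre to centre; leave it alone. Origin: centre of its underside
- ramekin: white ramekin, 68 mm across, 34 mm tall, standing on the rear part of the riser's shelf; leave it alone. Origin: centre of its underside

How it is judged:
By the outcome, as a careful person would: the job done as asked, in the order asked, and still so for the second after the job is handed in, with the robot touching nothing.
It also fails if it takes over 58 s, if anything falls off the work surface, if the arm or the gripper's body presses on something with over 40 N, if the wrist force passes 120 N, or if a joint passes its speed limit or range.

### The arm

A 7-joint arm with a two-finger parallel gripper is mounted at the origin on the work surface. World frame = base frame: x ahead of the robot, y to its left, z up, the work surface at z = 0. Lengths are in m, angles in rad, forces in N, time in s.
With the tool pointing down it reaches from about 0.425 to 0.925 m from the base axis. Payload 6.8 kg.
Tool frame: the origin (TCP) lies midway between the tips of the shut fingers; the grasp point (between the pads) lies 19 mm behind it (bot.pinch_z is the distance from the TCP to the grasp point, in m); z points along the fingers, y is the line along which they close (so a half turn about z gives the same grasp; the last joint's range is limited). The gripper opens to 85 mm and grips with 20 to 120 N. Pads are 22 mm wide; open, the fingers measure 114 mm over their backs; the gripper's body (76 mm by 85 mm) begins 54 mm behind the grasp point. The pads swing forward as they close: fully open they stand 13 mm farther back than shut.
Start: joints at [-1.45, 0.477, 0.022, 1.555, -0.011, 1.109, -0.083], TCP at [0.153, 0.657, 0.231] pointing down, gripper open.
Joint ranges: [-2.96, 2.96], [-0.34, 2.1], [-1.41, 1.46], [0.24, 2.44], [-1.37, 4.51], [0.17, 1.92], [-2.96, 2.96]. Speed limits (rad/s): [2.39, 2.39, 3.14, 3.14, 3.14, 3.14, 3.14].

### API

Orientations are given as a unit quaternion [w, x, y, z].
In Python, from station import bot, imaging gives the robot as it stands. The module is installed in compiled form; this text tells all that it offers.
- The arm moves only by the tool carry_out, never from a script. Its argument "targets" is a list of rows, each a list of 5 numbers: the shift along the tool's x, y, z in cm, then the turn about the tool's z in degrees, then the opening, from -1 (shut) to 1 (fully open). In form: [[x, y, z, yaw, gripper], ...]. A call has 1 to 12 rows; each row shifts and turns the commanded pose from where the row before left it, along the tool's axes as they then stand; what a row does not reach is not made up. A row lasts 1/10 s, in which the tool goes at most 50 mm and 8.59 degrees, less where a joint would pass 70% of its speed; a pose out of reach is approached as far as the arm can. A call is refused whole if a number of a shift passes 5 or a number of a turn 8.59, either way. A call with a gripper value outside its range is refused whole. The fingers move at their own pace and stop on an object; "force" is the grip in N (left out, the last holds). Time passes only in rows, so rows that do not move let the fingers close. It gives the time, the measured TCP pose, the force, the opening and the grip force at its end, in the units of the state.
- bot.get_obs(): the state, without advancing time (a new reading comes with each control period).
- imaging.read_camera(name): name is "scene" or "top" or "wrist"; returns the picture (420x560x3 uint8, red, green, blue); there is no depth.
- imaging.calibration(name): a dict with "fx", "fy", "cx", "cy" (pixels), "extrinsics" (4x4, takes a point from world to camera coordinates). Camera axes: x right, y up, looking along -z (the intrinsics and any distortion apply to the point x, -y, -z); pixel columns grow to the right and rows downward; lengths in m; the calibration is good to about 2 mm. The wrist camera is an equidistant fisheye: a pixel r from the principal point sees the ray r / f radians off the axis. A picture is of the moment at which its call begins: read the wrist's pose just before it. calibration takes no time and is no camera call; for the wrist camera it gives the pose at the moment of the call.
- bot.hand_in(): hands the job in; it is judged then, once.
The state is a dict: "t": time; "q": joint angles; "joint_vel": joint speeds; "joint_torque": joint torques, N m; "eef_pos": TCP position; "tool_rot": TCP orientation; "contact_force": force on the tool from outside, world axes, zero at the start; "torque": the same for the moment, N m; "gripper_width": opening from 0.0 (shut) to 1.0 (fully open); "grasp_force": force on a finger pad.
Only numpy, scipy, OpenCV 4.12 (cv2) and the standard library are available. Lean on these libraries where they do the work, as an engineer would, in place of code of your own. Each camera call takes 0.05 s, during which the arm holds its last target. There are 200 camera calls.

## Working session

There is one attempt and no reset: what is moved stays moved. The work goes in short steps, Python scripts to look and compute and a tool call to move; the robot and the scene stay as the last step left them, time stands still between calls to the robot, and variables do not carry over. Pictures are saved under pics/ and viewed, at most 10 in all, crops included, and the job is handed in when it is done.

Besides the shell and the picture viewer there is one more tool, called after "Emit:" as name(argument=value, ...) on one line, values as JSON. carry_out: Moves the arm, as the interface text tells. Its arguments: {"type":"object","properties":{"targets":{"type":"array"},"force":{"type":"number"}},"required":["targets"]}

```bash
mkdir -p pics; cat > h.py <<'E'
import numpy as np, cv2
from station import bot, imaging
def snap(n,f):
    im=imaging.read_camera(n); cv2.imwrite('pics/'+f,im[:,:,::-1]); return im
def proj(n,P):
    c=imaging.calibration(n);E=np.array(c['extrinsics']);p=E[:3,:3]@np.array(P,float)+E[:3,3]
    return c['cx']+c['fx']*p[0]/-p[2], c['cy']-c['fy']*p[1]/-p[2]
def ray(n,u,v):
    c=imaging.calibration(n);E=np.array(c['extrinsics']);d=np.array([(u-c['cx'])/c['fx'],-(v-c['cy'])/c['fy'],-1])
    R=E[:3,:3];return -R.T@E[:3,3], R.T@d
def onz(n,u,v,z):
    o,d=ray(n,u,v);return o+d*(z-o[2])/d[2]
E
python3 - <<'E'
from h import *
a=snap('scene','s0.png');b=snap('top','t0.png')
for n in('scene','top'):
    c=imaging.calibration(n);print(n,c['fx'],c['cx'],c['cy'],ray(n,c['cx'],c['cy']))
o=bot.get_obs();print(o)
E
```

```text
scene 454.75175189970946 281.9366277198885 212.68595055770535 (array([1.1826294 , 0.04982127, 0.70156583]), array([-0.68377995, -0.0413661 , -0.72851481]))
top 524.467115997006 279.1283653588718 214.8277468397106 (array([0.42649129, 0.00474424, 1.0131615 ]), array([ 0.16746098, -0.00480985, -0.98586697]))
{'t': 0.1, 'q': array([-1.45004616,  0.47771756,  0.02232858,  1.55631398, -0.01149163,
        1.10928988, -0.08309814]), 'joint_vel': array([-1.49597953e-04, -1.64278138e-03,  2.67254012e-03, -4.10605340e-03,
       -1.06995315e-03, -1.21896478e-05,  7.22911963e-04]), 'joint_torque': array([ 3.85312771e-03, -5.97754562e+01,  1.61337130e+00, -2.81948036e+01,
        1.28383131e-02,  5.09466045e-03, -2.27526670e-05]), 'eef_pos': array([0.15301556, 0.65690258, 0.23043888]), 'tool_rot': array([-3.31416750e-05,  1.14156382e-01,  9.93462470e-01, -7.99691235e-04]), 'contact_force': array([ 0.06667536, -0.46313229,  1.16213483]), 'torque': array([ 0.06110133,  0.01023483, -0.05387424]), 'grasp_force': 0.0, 'gripper_width': 1.0016800158593726}
```

View pics/s0.png

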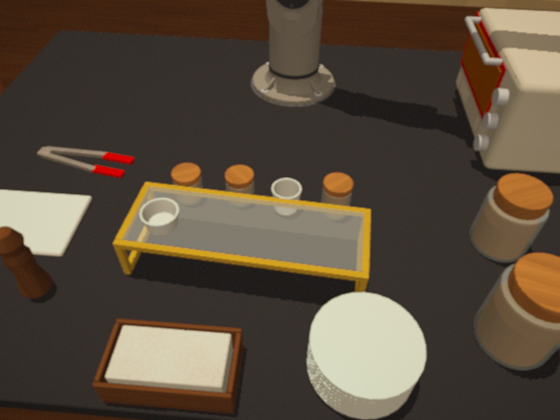

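View pics/t0.png

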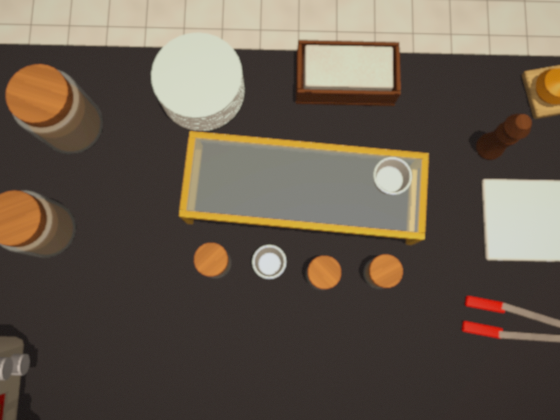

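The scene view is from behind the riser. The top view shows the pots at about (211,260), (324,272) and (386,271), the cup at (269,262) and the ramekin at (392,176). I'll enlarge both.

```bash
python3 - <<'E'
import cv2
t=cv2.imread('pics/t0.png')[125:295,175:440];cv2.imwrite('pics/t1.png',cv2.resize(t,None,fx=3,fy=3,interpolation=cv2.INTER_CUBIC))
t=cv2.imread('pics/s0.png')[155:300,115:380];cv2.imwrite('pics/s1.png',cv2.convertScaleAbs(cv2.resize(t,None,fx=3,fy=3,interpolation=cv2.INTER_CUBIC),alpha=1.5))
E
```

```text
(no output)
```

View pics/t1.png

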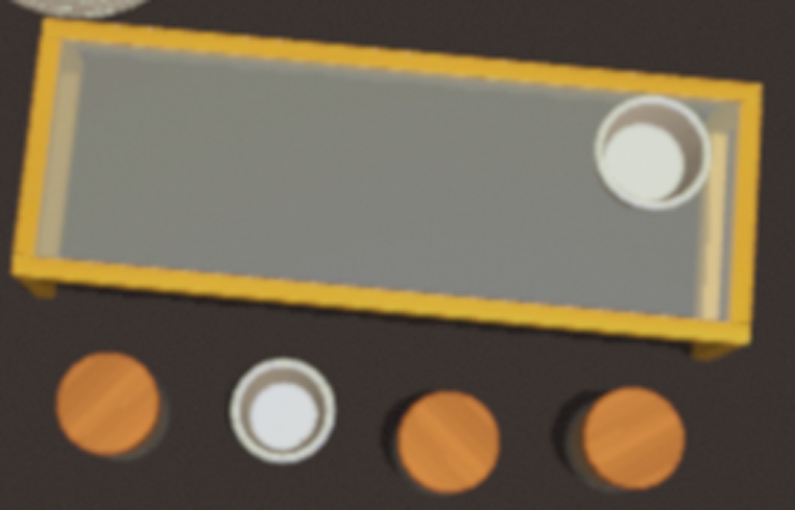

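View pics/s1.png

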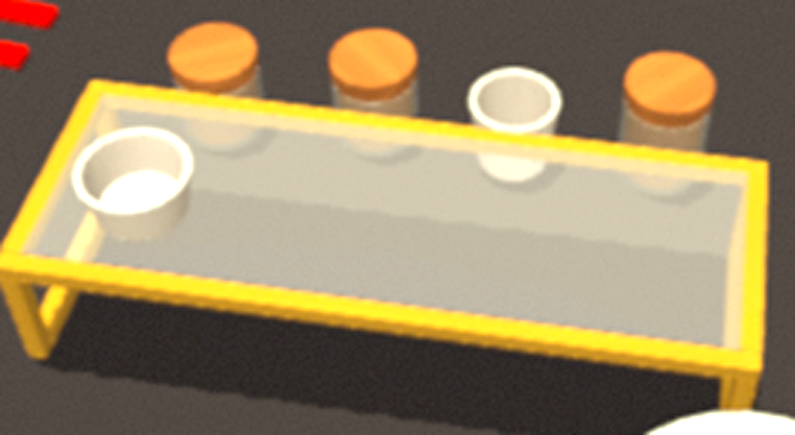

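```bash
cat >> h.py <<'E'
def tri(ut,us):
    o1,d1=ray('top',*ut);o2,d2=ray('scene',*us)
    s=np.linalg.lstsq(np.c_[d1,-d2],o2-o1,rcond=None)[0]
    a=o1+d1*s[0];b=o2+d2*s[1];return (a+b)/2,np.linalg.norm(a-b)
T=lambda u,v:(175+u/3-.33,125+v/3-.33)
S=lambda u,v:(115+u/3-.33,155+v/3-.33)
E
python3 - <<'E'
from h import *
np.set_printoptions(precision=4,suppress=True)
for n,t,s in(('L',(108,403),(669,82)),('M',(448,442),(373,58)),('R',(633,438),(213,52)),('cup',(283,411),(515,99)),('ram',(653,152),(133,167)),
 ('FLcorner',(14,275),(766,163)),('FRcorner',(748,344),(95,82)),('BLcorner',(44,19),(760,370)),('BRcorner',(761,85),(2,268))):
    p,e=tri(T(*t),S(*s));print(n,p,round(e,4), 'z88',onz('top',*T(*t),.088)[:2],'z70',onz('top',*T(*t),.07)[:2],'z82',onz('top',*T(*t),.082)[:2], 'apparent',)
# bottoms: scene lowest visible bottom point
for n,s in(('L',(668,193)),('M',(385,157)),('R',(230,155)),('cup',(514,181))): print(n,onz('scene',*S(*s),0)[:2])
E
```

```text
L [0.503  0.12   0.0789] 0.001 z88 [0.5023 0.1194] z70 [0.5038 0.1216] z82 [0.5028 0.1201] apparent
M [ 0.4847 -0.0832  0.0662] 0.0013 z88 [ 0.4833 -0.0805] z70 [ 0.4844 -0.0822] z82 [ 0.4836 -0.0811] apparent
R [ 0.4892 -0.1944  0.0661] 0.0013 z88 [ 0.4877 -0.1891] z70 [ 0.4889 -0.1929] z82 [ 0.4881 -0.1904] apparent
cup [0.5023 0.0167 0.053 ] 0.0005 z88 [0.4996 0.0165] z70 [0.501  0.0167] z82 [0.5    0.0166] apparent
ram [ 0.6523 -0.1972  0.1208] 0.0013 z88 [ 0.6605 -0.2039] z70 [ 0.665 -0.208] z82 [ 0.662  -0.2053] apparent
FLcorner [0.578  0.1793 0.0842] 0.0004 z88 [0.5774 0.1783] z70 [0.5803 0.1817] z82 [0.5783 0.1795] apparent
FRcorner [ 0.545  -0.2591  0.0837] 0.0008 z88 [ 0.5446 -0.2583] z70 [ 0.5469 -0.2634] z82 [ 0.5453 -0.26  ] apparent
BLcorner [0.7375 0.168  0.0849] 0.001 z88 [0.7365 0.168 ] z70 [0.7425 0.1712] z82 [0.7385 0.1691] apparent
BRcorner [ 0.7045 -0.2698  0.0838] 0.0041 z88 [ 0.7038 -0.2707] z70 [ 0.7092 -0.276 ] z82 [ 0.7056 -0.2725] apparent
L [0.5313 0.1271]
M [ 0.5154 -0.0742]
R [ 0.5239 -0.1842]
cup [0.53  0.019]
```

Triangulated lid heights are L 79 mm, M 66 mm and R 66 mm. There is a common bias of about −4 mm, since the rail reads 84 instead of 88, so L is 82 and M and R are 70. I'll push R and M under with nearly shut fingers, then carry L up. First I rise clear of the toaster and jars, and turn to the riser's yaw of −4.3°.

Emit:
carry_out(targets=[[0,0,-4,-4.4,1],[0,0,-4,-4.4,1],[-2.5,-3.6,-2,0,0],[-2.5,-3.6,0,0,-0.7],[-2.5,-3.6,0,0,-0.7],[-2.5,-3.6,0,0,-0.7],[-2.5,-3.6,0,0,-0.7],[-2.5,-3.6,0,0,-0.7],[-2.5,-3.6,0,0,-0.7],[-2.5,-3.6,0,0,-0.7],[-2.5,-3.6,0,0,-0.7],[-2.5,-3.6,0,0,-0.7]])

```text
t: 1.3
eef_pos: [0.3758, 0.2778, 0.3311]
tool_rot: [-0.0, 0.038, 0.999, -0.0]
contact_force: [0.4, 0.1, 0.4]
gripper_width: 0.149
grasp_force: 0.0
```

```bash
cat >> h.py <<'E'
from scipy.spatial.transform import Rotation as Ro
C=np.array([.6406,-.0457,0]);Rr=Ro.from_euler('z',np.arctan2(-.0328,.4366)).as_matrix()
POT=dict(L=(.5028,.1201,0),M=(.4844,-.0822,0),R=(.4889,-.1929,0))
def fr(p):return Rr.T@(np.array(p)-C)
def go(xr,yr,z):
    o=bot.get_obs();w,x,y,zz=o['tool_rot'];R=Ro.from_quat([x,y,zz,w]).as_matrix()
    return 100*R.T@(C+Rr@np.array([xr,yr,z])-o['eef_pos'])
def st():
    o=bot.get_obs();w,x,y,zz=o['tool_rot'];R=Ro.from_quat([x,y,zz,w]).as_matrix();A=Rr.T@R
    print('t',o['t'],'riser-frame tcp',fr(o['eef_pos']).round(4),'yawerr',np.degrees(np.arctan2(A[0,1],A[1,1])).round(2),'F',np.array(o['contact_force']).round(1),'w',round(o['gripper_width'],3),'g',o['grasp_force'])
np.set_printoptions(precision=4,suppress=True)
E
python3 -c "
from h import *
st()
for k in POT:print(k,fr(POT[k]))
p=fr(POT['R']);print(go(p[0]-.056,p[1],.2))
p=fr(POT['M']);print(go(p[0]-.056,p[1],.2))"
```

```text
t 1.3 riser-frame tcp [-0.2883  0.3027  0.3311] yawerr 0.01 F [0.4 0.1 0.4] w 0.149 g 0.0
L [-0.1498  0.155   0.    ]
M [-0.153  -0.0481  0.    ]
R [-0.1402 -0.1582  0.    ]
[ -9.22   -46.0834  13.1114]
[ -7.9399 -35.0785  13.1111]
```

Emit:
carry_out(targets=[[-2,-4,0,0,-0.7],[-2,-4,0,0,-0.7],[-2,-4,0,0,-0.7],[-2,-4,0,0,-0.7],[-1.2,-4,0,0,-0.7],[0,-4,1,0,-0.7],[0,-4,2,0,-0.7],[0,-4,2,0,-0.7],[0,-4,2,0,-0.7],[0,-4,2,0,-0.7],[0,-4,2,0,-0.7],[0,-2,2,0,-0.7]])

```text
t: 2.5
eef_pos: [0.4315, -0.1893, 0.2007]
tool_rot: [0.0, 0.039, 0.999, -0.001]
contact_force: [0.2, 0.7, -0.0]
gripper_width: 0.15
grasp_force: 0.0
```

```bash
python3 -c "
from h import *
st()
p=fr(POT['R']);print(go(p[0]-.056,p[1],.025))"
```

```text
t 2.5 riser-frame tcp [-0.1978 -0.1589  0.2007] yawerr 0.22 F [ 0.2  0.7 -0. ] w 0.15 g 0.0
[-0.1426  0.0905 17.57  ]
```

Emit:
carry_out(targets=[[0,0.1,3.5,0,-0.7],[0,0,3.5,0,-0.7],[0,0,3.5,0,-0.7],[0,0,3,0,-0.7],[0,0,2,0,-0.7],[0,0,1,0,-0.7],[0,0,1,0,-0.7],[0,0,0,0,-0.7],[-0.5,0,0,0,-0.7],[-0.5,0,0,0,-0.7],[-0.5,0,0,0,-0.7],[-0.5,0,0,0,-0.7]])

```text
t: 3.7
eef_pos: [0.4529, -0.1865, 0.0267]
tool_rot: [0.0, 0.038, 0.999, 0.0]
contact_force: [-2.4, -0.2, 2.5]
gripper_width: 0.152
grasp_force: 0.4
```

```bash
python3 -c "
from h import *
st();im=snap('wrist','w.png');cv2.imwrite('pics/w1.png',im[:,:,::-1])
im=snap('top','t2.png')[125:325,175:440,::-1];cv2.imwrite('pics/t2c.png',cv2.resize(im,None,fx=3,fy=3,interpolation=cv2.INTER_CUBIC))"
```

```text
t 3.7 riser-frame tcp [-0.1766 -0.1545  0.0267] yawerr 0.0 F [-2.4 -0.2  2.5] w 0.152 g 0.395627673715353
```

View pics/w1.png

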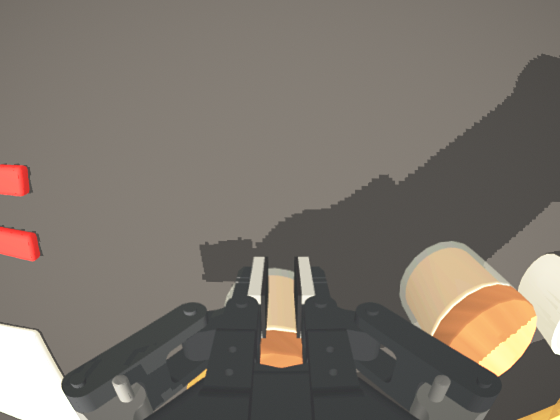

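Emit:
carry_out(targets=[[-0.6,-0.1,0,0,-0.7],[-0.6,-0.1,0,0,-0.7],[-0.6,0,0,0,-0.7],[-0.6,0,0,0,-0.7],[-0.6,0,0,0,-0.7],[-0.6,0,0,0,-0.7],[-0.6,0,0,0,-0.7],[-0.6,0,0,0,-0.7],[-0.6,0,0,0,-0.7],[-0.6,0,0,0,-0.7],[-0.6,0,0,0,-0.7],[0,0,0,0,-0.7]])

```text
t: 5.0
eef_pos: [0.5195, -0.1934, 0.0264]
tool_rot: [0.001, 0.037, 0.999, -0.0]
contact_force: [-1.6, -0.1, -0.5]
gripper_width: 0.153
grasp_force: 0.0
```

```bash
python3 -c "
from h import *
st();im=snap('scene','s2.png')[130:300,100:380,::-1]
st();cv2.imwrite('pics/s2c.png',cv2.convertScaleAbs(cv2.resize(im,None,fx=2.8,fy=2.8,interpolation=cv2.INTER_CUBIC),alpha=1.5))"
```

```text
t 5.0 riser-frame tcp [-0.1097 -0.1564  0.0264] yawerr -0.02 F [-1.6 -0.1 -0.5] w 0.153 g 0.003648658166639507
t 5.05 riser-frame tcp [-0.1104 -0.1564  0.0263] yawerr -0.01 F [-1.2  0.6 -0.7] w 0.154 g 0.0
```

View pics/s2c.png

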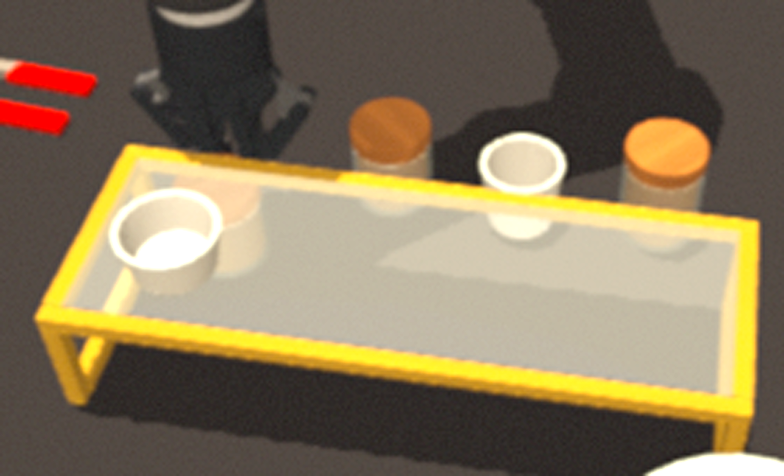

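Pot R, seen through the shelf at about (232,225), has passed under the rail with no jam, and the riser is in place. I'll finish the push slowly.

Emit:
carry_out(targets=[[-0.4,0,0,0,-0.7],[-0.4,0,0,0,-0.7],[-0.3,0,0,0,-0.7],[-0.3,0,0,0,-0.7],[-0.2,0,0,0,-0.7],[0,0,0,0,-0.7]])

```text
t: 5.65
eef_pos: [0.5346, -0.1947, 0.0263]
tool_rot: [0.0, 0.038, 0.999, -0.0]
contact_force: [-0.7, 0.6, -0.8]
gripper_width: 0.152
grasp_force: 0.1
```

```bash
python3 -c "
from h import *
st();print(go(fr(POT['M'])[0]-.056,fr(POT['M'])[1],.13))"
```

```text
t 5.65 riser-frame tcp [-0.0945 -0.1565  0.0263] yawerr 0.0 F [-0.7  0.6 -0.8] w 0.152 g 0.06719494122080505
[ 11.4435  10.8354 -10.3777]
```

Emit:
carry_out(targets=[[2,0,0,0,-0.7],[3,0,0,0,-0.7],[3,0,0,0,-0.7],[3.4,0,0,0,-0.7],[0,2.2,0,0,-0.7],[0,2.2,0,0,-0.7],[0,2.2,0,0,-0.7],[0,2.2,0,0,-0.7],[0,2,0,0,-0.7],[0,0,0,0,-0.7]])

```text
t: 6.65
eef_pos: [0.4297, -0.0757, 0.0264]
tool_rot: [0.001, 0.035, 0.999, 0.001]
contact_force: [0.1, -0.0, -0.6]
gripper_width: 0.152
grasp_force: 0.0
```

```bash
python3 -c "
from h import *
st();print(go(-.094,fr(POT['M'])[1],.026))"
```

```text
t 6.65 riser-frame tcp [-0.208  -0.0457  0.0264] yawerr -0.24 F [ 0.1 -0.  -0.6] w 0.152 g 0.0
[-11.4016  -0.2834   0.051 ]
```

Emit:
carry_out(targets=[[-0.6,-0.2,0,0,-0.7],[-0.6,-0.1,0,0,-0.7],[-0.6,0,0,0,-0.7],[-0.6,0,0,0,-0.7],[-0.6,0,0,0,-0.7],[-0.6,0,0,0,-0.7],[-0.6,0,0,0,-0.7],[-0.6,0,0,0,-0.7],[-0.6,0,0,0,-0.7],[-0.6,0,0,0,-0.7],[-0.6,0,0,0,-0.7],[-0.6,0,0,0,-0.7]])

```text
t: 7.85
eef_pos: [0.5006, -0.0867, 0.0263]
tool_rot: [-0.0, 0.038, 0.999, 0.0]
contact_force: [-1.4, 0.6, -0.1]
gripper_width: 0.148
grasp_force: 0.4
```

```bash
python3 -c "
from h import *
st();print(go(-.094,fr(POT['M'])[1],.026))"
```

```text
t 7.85 riser-frame tcp [-0.1365 -0.0514  0.0263] yawerr 0.01 F [-1.4  0.6 -0.1] w 0.148 g 0.4105212399736047
[-4.2522  0.3324  0.0258]
```

Emit:
carry_out(targets=[[-0.5,0.1,0,0,-0.7],[-0.5,0,0,0,-0.7],[-0.5,0,0,0,-0.7],[-0.5,0,0,0,-0.7],[-0.5,0,0,0,-0.7],[-0.5,0,0,0,-0.7],[-0.4,0,0,0,-0.7],[-0.4,0,0,0,-0.7],[-0.3,0,0,0,-0.7],[-0.2,0,0,0,-0.7],[0,0,0,0,-0.7]])

```text
t: 8.95
eef_pos: [0.5434, -0.089, 0.0263]
tool_rot: [0.0, 0.038, 0.999, -0.0]
contact_force: [-1.3, 0.0, 0.5]
gripper_width: 0.151
grasp_force: 0.0
```

```bash
python3 -c "
from h import *
st();p=fr(POT['L']);print(go(p[0],p[1],.15))"
```

```text
t 8.95 riser-frame tcp [-0.0936 -0.0505  0.0263] yawerr 0.0 F [-1.3  0.   0.5] w 0.151 g 0.04328699957113713
[  5.6162  20.5461 -12.3745]
```

Emit:
carry_out(targets=[[2.6,0,0,0,-0.7],[3,0,-1,0,-0.7],[0,0,-3,0,-0.7],[0,0,-4,0,0],[0,3,-4.4,0,1],[0,4,0,0,1],[0,4,0,0,1],[0,4,0,0,1],[0,3,0,0,1],[0,2.5,0,0,1],[0,0,0,0,1],[0,0,0,0,1]])

```text
t: 10.15
eef_pos: [0.5026, 0.118, 0.1477]
tool_rot: [0.0, 0.037, 0.999, -0.0]
contact_force: [-0.4, -0.2, 0.2]
gripper_width: 1.0
grasp_force: 0.0
```

```bash
python3 -c "
from h import *
st();p=fr(POT['L']);print(go(p[0],p[1],.036))
im=snap('scene','s3.png')[130:300,100:380,::-1]
cv2.imwrite('pics/s3c.png',cv2.convertScaleAbs(cv2.resize(im,None,fx=2.8,fy=2.8,interpolation=cv2.INTER_CUBIC),alpha=1.5))"
```

```text
t 10.15 riser-frame tcp [-0.1498  0.1529  0.1477] yawerr -0.05 F [-0.4 -0.2  0.2] w 1.0 g 0.0
[ 0.004   0.2098 11.168 ]
```

View pics/s3c.png

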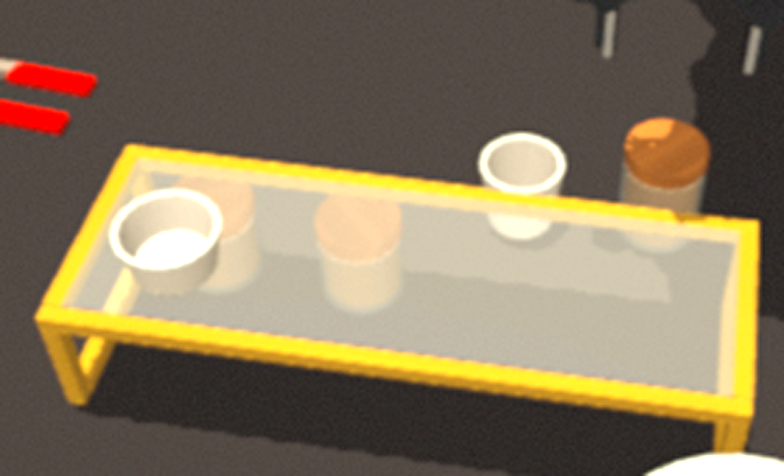

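```bash
python3 -c "
from h import *
U=lambda u,v:(100+u/2.8-.33,130+v/2.8-.33)
for n,s in (('M',(358,228)),('R',(214,206)),('L',(667,152))):
  for z in (.066,.07,.078):print(n,z,fr(onz('scene',*U(*s),z)))"
```

```text
M 0.066 [-0.0453 -0.0484  0.066 ]
M 0.07 [-0.0416 -0.0473  0.07  ]
M 0.078 [-0.0344 -0.0449  0.078 ]
R 0.066 [-0.0489 -0.1517  0.066 ]
R 0.07 [-0.0453 -0.1499  0.07  ]
R 0.078 [-0.0379 -0.1463  0.078 ]
L 0.066 [-0.1579  0.1557  0.066 ]
L 0.07 [-0.1535  0.1556  0.07  ]
L 0.078 [-0.1448  0.1553  0.078 ]
```

Emit:
carry_out(targets=[[0,0.2,2,0,1],[0,0,2.5,0,1],[0,0,2.5,0,1],[0,0,2,0,1],[0,0,1.2,0,1],[0,0,1,0,1],[0,0,0,0,1],[0,0,0,0,0.2],[0,0,0,0,-0.2],[0,0,0,0,-1],[0,0,0,0,-1],[0,0,0,0,-1]], force=30)

```text
t: 11.4
eef_pos: [0.5033, 0.1198, 0.0365]
tool_rot: [0.001, 0.038, 0.999, 0.0]
contact_force: [-1.0, -1.6, 7.0]
gripper_width: 0.692
grasp_force: 32.3
```

```bash
python3 -c "
from h import *
st()"
```

```text
t 11.4 riser-frame tcp [-0.1493  0.1548  0.0365] yawerr 0.02 F [-1.  -1.6  7. ] w 0.692 g 32.32346668839455
```

Emit:
carry_out(targets=[[0,0,-1,0,-1],[0,0,-2,0,-1],[0,0,-3,0,-1],[0,0,-3,0,-1],[0,0,-2.5,0,-1],[0,0,0,0,-1],[-2,-0.5,0,0,-1],[-3,-0.5,0,0,-1],[-3,-1,0,0,-1],[-3,-1,0,0,-1],[-2,0,0,0,-1],[-1,0,0,0,-1]])

```text
t: 12.6
eef_pos: [0.6408, 0.0787, 0.1495]
tool_rot: [-0.0, 0.038, 0.999, -0.0]
contact_force: [-1.3, 0.5, -2.5]
gripper_width: 0.697
grasp_force: 33.3
```

Emit:
carry_out(targets=[[0,0,0,0,-1],[0,0,0,0,-1],[0,0,0,0,-1]])

```text
t: 12.9
eef_pos: [0.6387, 0.0799, 0.1503]
tool_rot: [-0.001, 0.037, 0.999, 0.0]
contact_force: [0.5, 0.1, -2.0]
gripper_width: 0.69
grasp_force: 33.3
```

```bash
python3 -c "
from h import *
st();im=snap('scene','s4.png')[80:290,100:380,::-1]
cv2.imwrite('pics/s4c.png',cv2.convertScaleAbs(cv2.resize(im,None,fx=2.8,fy=2.8,interpolation=cv2.INTER_CUBIC),alpha=1.5))"
```

```text
t 12.9 riser-frame tcp [-0.0113  0.1251  0.1503] yawerr -0.02 F [ 0.5  0.1 -2. ] w 0.69 g 33.3051261305809
```

View pics/s4c.png

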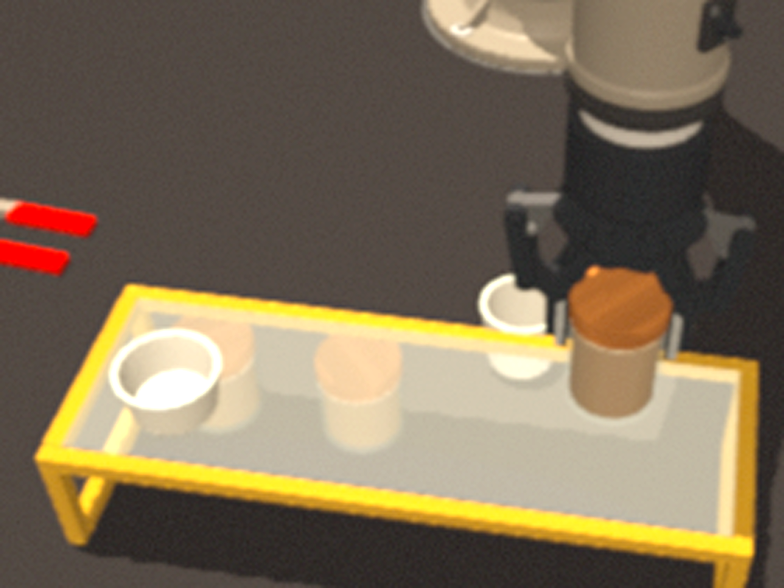

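The pot is held upright over the clear shelf, and nothing else has moved. I'm lowering it 2.5 cm.

Emit:
carry_out(targets=[[0,0,0.8,0,-1],[0,0,0.7,0,-1],[0,0,0.5,0,-1],[0,0,0.3,0,-1],[0,0,0.1,0,-1],[0,0,0,0,-1],[0,0,0,0,-1]])

```text
t: 13.65
eef_pos: [0.6402, 0.0793, 0.1268]
tool_rot: [0.0, 0.038, 0.999, 0.0]
contact_force: [0.3, -0.3, -2.2]
gripper_width: 0.696
grasp_force: 33.3
```

Emit:
carry_out(targets=[[0,0,0.1,0,-1],[0,0,0,0,-1]])

```text
t: 13.85
eef_pos: [0.6401, 0.0794, 0.1257]
tool_rot: [0.0, 0.038, 0.999, 0.0]
contact_force: [0.1, 0.2, -2.3]
gripper_width: 0.698
grasp_force: 33.3
```

Emit:
carry_out(targets=[[0,0,0.1,0,-1],[0,0,0,0,-1]])

```text
t: 14.05
eef_pos: [0.6401, 0.0794, 0.1247]
tool_rot: [0.0, 0.038, 0.999, 0.0]
contact_force: [0.6, -0.0, -1.3]
gripper_width: 0.694
grasp_force: 33.3
```

Emit:
carry_out(targets=[[0,0,0.1,0,-1],[0,0,0,0,-1],[0,0,0,0,0.45],[0,0,0,0,0.6],[0,0,0,0,0.8],[0,0,0,0,1],[0,0,0,0,1],[0,0,0,0,1]])

```text
t: 14.85
eef_pos: [0.64, 0.0794, 0.1235]
tool_rot: [-0.0, 0.038, 0.999, -0.0]
contact_force: [0.0, -0.6, -0.3]
gripper_width: 1.0
grasp_force: 0.0
```

Emit:
carry_out(targets=[[0,0,-1,0,1],[0,0,-2,0,1],[0,0,-3,0,1],[0,0,-4,0,1],[0,0,-4,0,1],[3,0,-2,0,1],[4,0,0,0,1],[4,0,0,0,1],[3,0,0,0,1],[0,0,0,0,1]])

```text
t: 15.85
eef_pos: [0.4971, 0.0899, 0.284]
tool_rot: [-0.001, 0.037, 0.999, 0.001]
contact_force: [0.4, 0.7, -0.6]
gripper_width: 1.003
grasp_force: 0.0
```

```bash
python3 -c "
from h import *
st();im=snap('scene','s5.png')[80:290,100:380,::-1]
cv2.imwrite('pics/s5c.png',cv2.convertScaleAbs(cv2.resize(im,None,fx=2.8,fy=2.8,interpolation=cv2.INTER_CUBIC),alpha=1.5))"
```

```text
t 15.85 riser-frame tcp [-0.1533  0.1245  0.284 ] yawerr -0.04 F [ 0.4  0.7 -0.6] w 1.003 g 0.0
```

View pics/s5c.png

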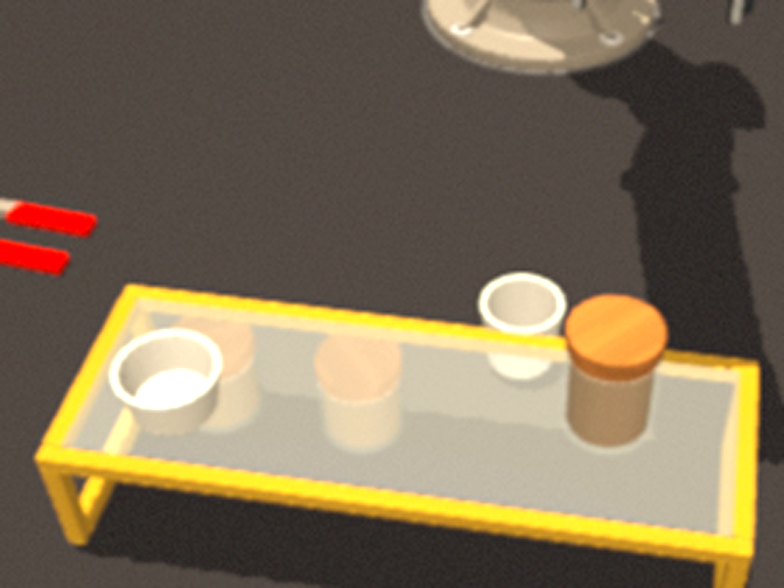

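The tall pot stands upright on the shelf at about (615,370), the two short ones are under it, and the riser, cup and ramekin haven't moved.

```bash
python3 -c "
from h import *
print(bot.hand_in())"
```

```text
the job is handed in; nothing more can be done
None
```

The job is handed in: the two 70 mm pots are fully under the riser's shelf, the 82 mm pot stands upright on top, and the riser, cup and ramekin look unmoved in the last picture; it took about 16 s of the 58 s allowed.

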